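# Load the panel dryer and set its selector by clicks

## Task

Slide the tray with its two primed panels all the way into the dryer's opening until it stops against the back, with both panels still lying flat on the tray. Then turn the selector on top of the dryer anticlockwise to its end stop, and from there clockwise exactly five clicks, never past the fifth, and let go of it. Do not disturb the other things on the table.

Things in the scene. Friction and masses are not known exactly. Their poses are not given: they have to be found in the camera images.
- dryer: Low grey dryer, fixed; 185 mm deep (its +x), 208 wide, 112 high; yaw varies. Origin: on the table, mid mouth, in the front face's plane; x points into the opening, z up. Opening: no floor (the tray slides on the table), 148 mm wide, 46 high, 125 deep to a rigid back wall. Steel cheeks 40 mm high flare out for 30 mm before the mouth as a lead-in.
- tray: Open aluminium tray, loose, 120 mm long (x), 140 wide (y), rims 14 high, floor 3 thick, about 0.4 kg. Origin: centre of its underside; x towards the far rim, which enters the dryer first. An upright wooden grip stands outside the near (-x) rim. Fully home the far rim touches the back wall: the origin is then 65 mm inside the mouth, on the dryer's x axis, the grip still outside.
- tray_grip (a point): Point to grip in the tray's wooden grip, 83 mm behind the tray's origin along its -x and 58 mm above the table. The grip is 16 mm thick along the tray's y, 40 mm long along its x, and reaches from 9 mm to 82 mm above the table. Axes as the tray's.
- panel1: White primed panel with a dab of paint, 96 x 58 x 6 mm, about 50 g, loose, lying flat in the tray on its +y half. Origin: centre of its underside.
- panel2: The same kind of panel, lying on the tray's -y half. Origin: centre of its underside.
- selector (a joint): Turn in rad: 0 at the anticlockwise end stop, growing clockwise seen from above, to a second stop at 4.712. It rests every 0.524 rad (30 deg) from 0 on: click n at n x 0.524. Starts at click 2, 3 or 4. Each click resists with a peak of about 0.1 N m before half way, then snaps forward; left between clicks it snaps into the nearer one. End stops are rigid.
- selector_grip (a point): Grip point on the selector's vertical axis, 85 mm behind the dryer's front on its centre line, 145 mm above the table. Black disc of 66 mm diameter, its face 122 mm above the table, with an upright bar across it 64 mm long, 14 thick, top 158 mm above the table. The point turns with it: x along the bar, -x to the pointer end. At joint 0 its axes are the dryer's.
- pointer_tip (a point): Pointer end of the selector's bar, marked by a white line on its top, 32 mm from the axis. Ten white ticks on the dryer's top mark the click positions, the longest one the end stop.
- spray_bottle: Bystander: spray bottle 202 mm tall, 76 mm diameter. Origin: centre of its underside.
- paint_roller: Bystander: paint roller lying down, grey sleeve 130 mm long and 48 mm thick, wooden handle. Origin: on the table under the middle of the sleeve; the handle points along its -x to 210 mm.
- tape_roll: Bystander: roll of paper tape lying flat, 96 mm diameter, 36 mm high. Origin: centre of its underside.
- medium_jar: Bystander: glass jar 72 mm diameter, 95 mm tall. Origin: centre of its underside.
- flat_brush: Bystander: flat brush lying on the table along its x, about 200 mm long.
- primer_can: Bystander: primer can 86 mm diameter, 110 mm tall. Origin: centre of its underside.
Not all that is in view belongs to the job. Leave any pink look-alike of the panel1 alone. What is shaped like the panel2 but orange is not meant.

How it is judged:
By the outcome, as a careful person would: the job done as asked, in the order asked, and still so for the second after the job is handed in, with the robot touching nothing.
It also fails if it takes over 72 s, if anything falls off the work surface, if the arm or the gripper's body presses on something with over 40 N, if the wrist force passes 120 N, or if a joint passes its speed limit or range.

## Robot

A 6-joint arm with a two-finger parallel gripper is mounted at the origin on the work surface. World frame = base frame: x ahead of the robot, y to its left, z up, the work surface at z = 0. Lengths are in m, angles in rad, forces in N, time in s.
With the tool pointing down it reaches from about 0.425 to 0.925 m from the base axis. Payload 12.5 kg.
Tool frame: the origin (TCP) lies midway between the tips of the shut fingers; the grasp point (between the pads) lies robot.pinch_z behind it (robot.pinch_z is the distance from the TCP to the grasp point, in m); z points along the fingers, y is the direction in which the jaws open and shut (so a half turn about z gives the same grasp; the last joint's range is limited). The gripper opens to 85 mm and grips with 20 to 120 N. Pads are 22 mm wide; open, the fingers measure 114 mm over their backs; the gripper's body (76 mm by 85 mm) begins 54 mm behind the grasp point. The pads swing forward as they close: fully open they stand 13 mm farther back than shut.
Start: joints at [-1.379, 0.491, 1.559, -0, 1.092, -0.106], TCP at [0.183, -0.598, 0.195] pointing down, gripper open.
Joint ranges: [-3.1, 3.1], [-0.84, 2.19], [0.05, 2.79], [-1.13, 4.28], [0.06, 2.93], [-2.69, 2.69]. Speed limits (rad/s): [2.22, 2.22, 2.79, 3.14, 3.14, 3.14].

## Interface

Orientations are given as a unit quaternion [w, x, y, z].
In Python, from workcell import robot, eyes gives the robot as it stands. Calls block until the motion is done:
- robot.move_ptp(position, orientation): joint-space move of the TCP to a pose.
- robot.movel(position, rotation=None, rate=0.15): straight line of the TCP; rotation=None keeps the orientation; rate is the mean speed in m/s.
- robot.move_j(angles): joint-space move.
- robot.gripper_to(opening, effort=None): opening from 0.0 (shut) to 1.0 (fully open); effort is the grip in N (None keeps the last); returns when the fingers have stopped.
- robot.hold(seconds).
- robot.solve_ik(position, orientation): joint angles nearest the present ones, or None.
- robot.sense(): the state.
- eyes.get_image(name): name is "scene" or "top" or "wrist"; returns the picture (384x512x3 uint8, red, green, blue); there is no depth.
- eyes.get_calibration(name): a dict with "mtx" (3x3 intrinsics, pixels), "R" (3x3) and "t" (3): a world point X has camera coordinates R X + t. Camera axes: x right, y down, z forward; pixel columns grow to the right and rows downward; lengths in m; the calibration is good to about 2 mm. A picture is of the moment at which its call begins: read the wrist's pose just before it. get_calibration takes no time and is no camera call; for the wrist camera it gives the pose at the moment of the call.
A pose or a line that the arm cannot do raises robot.MotionError and nothing moves.
- robot.close_job(): hands the job in, once; it reports no verdict.
Trained networks look in the newest picture that a camera, given by its name, has taken for a name from the list of things; names that differ only in an ending like _2 or _b are one class to them, and where a whole thing is asked for, a point or a joint stands for the part that bears it (a point fixed in the world has none). Each returns a list of dicts, best first, with "score" (0 to 1); they miss things now and then, are a little off and sometimes report something else, mostly with a low value. They report only what shows in the picture. A call takes as long as a camera call. They do not tell look-alikes from the thing itself.
- eyes.regions_of(camera, label): "mask" (384x512 bool, what is visible of it) and "position" ([row, column] as shares, 0 to 1, of the picture: columns of its width, rows of its height, amid what is visible of it).
- eyes.spot_point(camera, label): "position" ([row, column] as shares, 0 to 1, of the picture: columns of its width, rows of its height: a listed point, or the origin of a listed thing).
The state is a dict: "time": time; "q": joint angles; "dq": joint speeds; "tau": joint torques, N m; "tool_pos": TCP position; "orientation": TCP orientation; "wrist_force": force on the tool from outside, world axes, zero at the start; "wrist_torque": the same for the moment, N m; "grip_width": opening from 0.0 (shut) to 1.0 (fully open).
Only numpy, scipy, OpenCV 4.12 (cv2) and the standard library are available. Lean on these libraries where they do the work, as an engineer would, in place of code of your own. Each camera call takes 0.05 s, during which the arm holds its last target.

## Working session

There is one attempt and no reset: what is moved stays moved. The work goes in short steps, each a Python script; the robot and the scene stay as the last script left them, time stands still between calls to the robot, and variables do not carry over. Pictures are saved under pics/ and viewed, and the job is handed in when it is done.

```bash
ls; mkdir -p pics; python3 - <<'E'
from workcell import robot, eyes
import cv2
for n in ("scene","top"):
    im=eyes.get_image(n); cv2.imwrite(f"pics/a_{n}.png",cv2.resize(im[:,:,::-1],(800,600),interpolation=cv2.INTER_CUBIC))
    c=eyes.get_calibration(n); print(n,c)
s=robot.sense(); print(s, robot.pinch_z)
E
```

```text
pics
scene {'mtx': array([[463.54629054,   0.        , 250.78390514],
       [  0.        , 463.54629054, 187.83811049],
       [  0.        ,   0.        ,   1.        ]]), 'R': array([[ 0.79189209,  0.61062336,  0.00678544],
       [ 0.40143308, -0.5121643 , -0.75930179],
       [-0.46017215,  0.60400898, -0.65070327]]), 't': array([-0.41801772, -0.07616352,  1.74668299])}
top {'mtx': array([[448.12688882,   0.        , 257.78568621],
       [  0.        , 448.12688882, 194.71795131],
       [  0.        ,   0.        ,   1.        ]]), 'R': array([[-0.01137292, -0.9999054 , -0.00773551],
       [-0.98533686,  0.01252362, -0.17016002],
       [ 0.1702408 ,  0.00568687, -0.98538608]]), 't': array([0.05712754, 0.53411417, 1.45250268])}
{'time': 0.1, 'q': array([-1.37861347e+00,  4.91502258e-01,  1.55940750e+00,  6.85794018e-06,
        1.09168223e+00, -1.05622874e-01]), 'dq': array([-0.00049363, -0.00347497, -0.00127574, -0.0002395 ,  0.00096812,
       -0.00052861]), 'tau': array([ 6.21473111e-03, -6.19444799e+01, -2.62028235e+01,  3.83228621e-05,
        2.81842411e-03,  1.15928421e-05]), 'tool_pos': array([ 0.18335351, -0.59725093,  0.1948778 ]), 'orientation': array([-4.99331861e-04,  9.88934548e-01,  1.48351644e-01, -1.85796406e-05]), 'wrist_force': array([ 0.41965234, -0.34750929, -0.19619307]), 'wrist_torque': array([-0.0114971 ,  0.02206732, -0.00218921]), 'grip_width': 0.9988473454099853} 0.0187
```

View pics/a_scene.png

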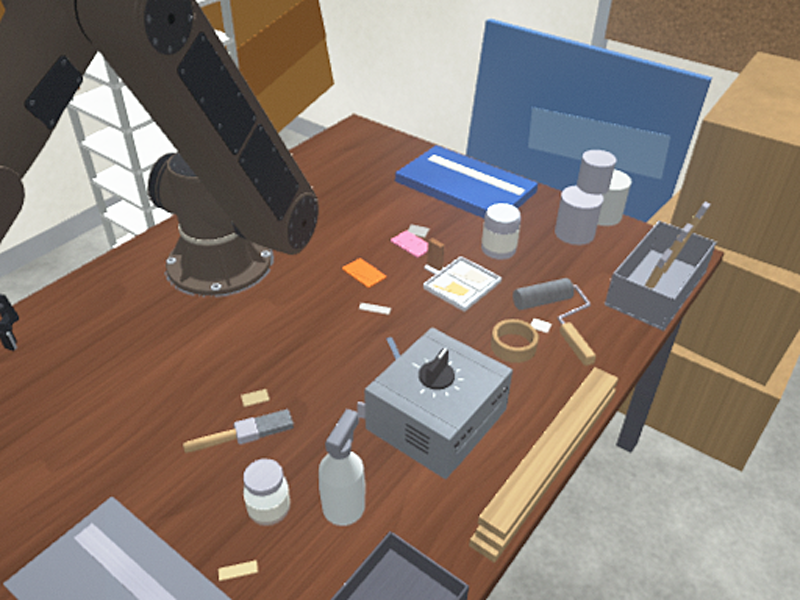

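View pics/a_top.png

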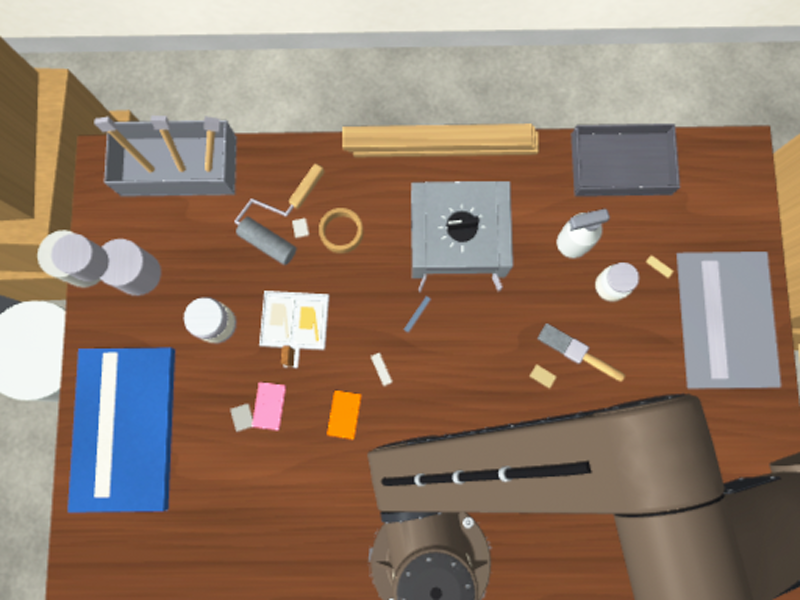

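The tray is at top-view (295,320), with its brown grip at (288,356) and the dryer mouth at (462,280). Small clutter lies between them: a blue stick at (417,313), a white one at (380,368), and something white beside the grip at (297,357). The pink look-alike is at (268,406) and the orange one at (344,415). Next I'll zoom in and measure.

```bash
cat > h.py <<'E'
from workcell import robot, eyes
import numpy as np, cv2
from scipy.spatial.transform import Rotation as Rn
def ray(cam,rc,z,cal=None):
    "rc pixel (row,col) -> world at height z"
    c=cal or eyes.get_calibration(cam); K,R,t=c["mtx"],c["R"],c["t"]
    d=R.T@np.linalg.solve(K,[rc[1],rc[0],1.]); o=-R.T@t
    return o+d*(z-o[2])/d[2]
def proj(cam,X,cal=None):
    c=cal or eyes.get_calibration(cam); p=c["mtx"]@(c["R"]@np.asarray(X,float)+c["t"]); return p[1]/p[2],p[0]/p[2]
def spot(cam,l,z,cal=None):
    r=eyes.spot_point(cam,l)
    return [(round(k["score"],2),ray(cam,(k["position"][0]*384,k["position"][1]*512),z,cal).round(4)) for k in r[:3]]
def down(yaw):
    "tool down, tool x axis at world yaw"
    q=(Rn.from_euler('z',yaw)*Rn.from_euler('x',np.pi)).as_quat(); return np.array([q[3],q[0],q[1],q[2]])
def save(n,im,crop=None,f=1):
    if crop: im=im[crop[0]:crop[1],crop[2]:crop[3]]
    cv2.imwrite(f"pics/{n}.png",cv2.resize(im[:,:,::-1],None,fx=f,fy=f,interpolation=cv2.INTER_CUBIC))
E
python3 - <<'E'
from h import *
for n in ("top","scene"):
    im=eyes.get_image(n); np.save(f"{n}.npy",im)
    save("b_"+n,im,(100,260,110,330) if n=="top" else (130,310,210,400),3.6 if n=="top" else 3.3)
    for l,z in dict(dryer=0,tray=0,tray_grip=.058,panel1=.003,panel2=.003,selector_grip=.145,pointer_tip=.158,spray_bottle=0,paint_roller=0,tape_roll=0,medium_jar=0,flat_brush=0,primer_can=0).items(): print(n,l,*[(a,b[:2]) for a,b in spot(n,l,z)])
E
```

```text
top dryer (0.87, array([ 0.6007, -0.0756])) (0.17, array([ 0.7358, -0.0823]))
top tray (0.94, array([0.5005, 0.294 ]))
top tray_grip (0.68, array([0.4385, 0.2974])) (0.29, array([ 0.7091, -0.0905]))
top panel1 (0.97, array([0.5111, 0.2579])) (0.87, array([0.5212, 0.3181])) (0.82, array([0.3071, 0.1918]))
top panel2 (0.97, array([0.5111, 0.2579])) (0.87, array([0.5212, 0.3181])) (0.82, array([0.3071, 0.1918]))
top selector_grip (0.57, array([ 0.686 , -0.0693]))
top pointer_tip (0.72, array([ 0.6715, -0.0459])) (0.61, array([ 0.6371, -0.2832])) (0.17, array([0.4931, 0.2351]))
top spray_bottle (0.7, array([ 0.6903, -0.3319]))
top paint_roller (0.72, array([0.6868, 0.3466])) (0.15, array([0.5251, 0.3187]))
top tape_roll (0.56, array([0.7009, 0.1881])) (0.18, array([ 0.5723, -0.4132]))
top medium_jar (0.63, array([ 0.5697, -0.4148])) (0.45, array([0.5162, 0.2701]))
top flat_brush (0.71, array([ 0.4306, -0.3342]))
top primer_can (0.81, array([0.5007, 0.4508])) (0.71, array([0.514 , 0.2591]))
scene dryer (0.88, array([ 0.6064, -0.0643]))
scene tray (0.61, array([0.5265, 0.2897]))
scene tray_grip (0.65, array([0.4204, 0.2988])) (0.34, array([0.638 , 0.0319]))
scene panel1 (0.77, array([0.519, 0.322])) (0.67, array([0.3092, 0.1819])) (0.53, array([0.3361, 0.3348]))
scene panel2 (0.77, array([0.519, 0.322])) (0.67, array([0.3092, 0.1819])) (0.53, array([0.3361, 0.3348]))
scene selector_grip (0.71, array([ 0.6801, -0.0672]))
scene pointer_tip (0.84, array([ 0.6852, -0.0537]))
scene spray_bottle (0.6, array([ 0.6786, -0.3318]))
scene paint_roller (0.6, array([0.6806, 0.3477]))
scene tape_roll (0.94, array([0.7033, 0.1969]))
scene medium_jar (0.94, array([ 0.575 , -0.4055]))
scene flat_brush (0.58, array([ 0.4337, -0.3289]))
scene primer_can (0.87, array([0.5037, 0.4782]))
```

View pics/b_top.png

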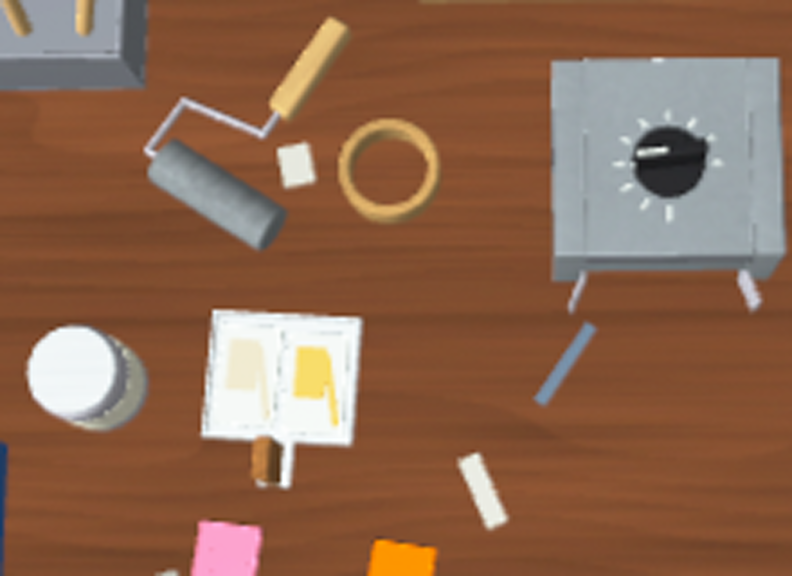

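View pics/b_scene.png

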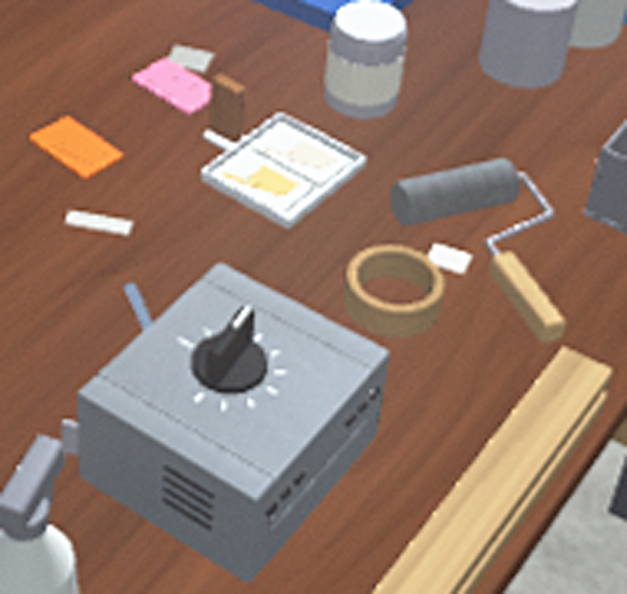

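The pale piece beside the grip looks like the tray's own foot, and the grip shows parallax over it. The small sticks lie on the tray's route, so I'll carry the tray low above them. First I'll measure the tray and dryer more accurately with the wrist camera.

```bash
python3 - <<'E'
from h import *
print(robot.sense()["time"])
for yaw in (0,np.pi,-np.pi/2,np.pi/2):
    for p in ([.43,.29,.3],[.59,-.07,.1],[.685,-.07,.14]):
        q=robot.solve_ik(p,down(yaw)); print(round(yaw,2),p,None if q is None else np.round(q,2))
c=eyes.get_calibration("wrist"); s=robot.sense()
w,x,y,z=s["orientation"]; T=Rn.from_quat([x,y,z,w]).as_matrix()
print(c["mtx"]); print("cam in tool",T.T@(-c["R"].T@c["t"]-s["tool_pos"]), "\n",(c["R"]@T))
# blue stick ends, from top crop
for n,(u,v) in dict(b1=(535,403),b2=(592,325),w1=(470,457),w2=(500,527),ch1=(572,310),ch1r=(583,272),ch2=(756,305)).items():
    print(n,ray("top",(v/3.6+100,u/3.6+110),0.04 if 'ch' in n else 0).round(3))
E
```

```text
1.5
0 [0.43, 0.29, 0.3] [ 0.47  0.24  1.66 -0.    1.24  2.04]
0 [0.59, -0.07, 0.1] [-0.23  0.56  1.73 -0.    0.85  1.34]
0 [0.685, -0.07, 0.14] [-0.2   0.63  1.45 -0.    1.06  1.37]
3.14 [0.43, 0.29, 0.3] [ 0.47  0.24  1.66  0.    1.24 -1.1 ]
3.14 [0.59, -0.07, 0.1] [-0.23  0.56  1.73  0.    0.85 -1.8 ]
3.14 [0.685, -0.07, 0.14] [-0.2   0.63  1.45  0.    1.06 -1.77]
-1.57 [0.43, 0.29, 0.3] [ 0.47  0.24  1.66  0.    1.24 -2.68]
-1.57 [0.59, -0.07, 0.1] None
-1.57 [0.685, -0.07, 0.14] None
1.57 [0.43, 0.29, 0.3] [ 0.47  0.24  1.66 -0.    1.24  0.47]
1.57 [0.59, -0.07, 0.1] [-0.23  0.56  1.73 -0.    0.85 -0.23]
1.57 [0.685, -0.07, 0.14] [-0.2   0.63  1.45 -0.    1.06 -0.2 ]
[[280.40028956   0.         257.48449616]
 [  0.         280.40028956 196.59290328]
 [  0.           0.           1.        ]]
cam in tool [ 0.07490949 -0.00150599 -0.17814153] 
 [[ 7.64574687e-04  9.99999684e-01  2.17697136e-04]
 [-9.56930066e-01  7.94846032e-04 -2.90317442e-01]
 [-2.90317523e-01  1.36484324e-05  9.56930371e-01]]
b1 [0.483 0.049 0.   ]
b2 [ 0.558 -0.007  0.   ]
w1 [0.432 0.111 0.   ]
w2 [0.366 0.083 0.   ]
ch1 [0.565 0.013 0.04 ]
ch1r [0.601 0.002 0.04 ]
ch2 [ 0.567 -0.159  0.04 ]
```

```bash
python3 - <<'E'
from h import *
robot.move_ptp([.47,.29,.28],down(np.pi))
cal=eyes.get_calibration("wrist"); im=eyes.get_image("wrist"); np.save("w1.npy",im); np.save("w1cal.npy",cal,allow_pickle=True)
save("c_w1",im,None,1.55)
for l,z in dict(tray=0,tray_grip=.058,panel1=.003).items(): print(l,spot("wrist",l,z,cal))
s=robot.sense(); print(s["time"],s["tool_pos"],s["wrist_force"])
robot.move_ptp([.56,-.07,.32],down(np.pi))
cal=eyes.get_calibration("wrist"); im=eyes.get_image("wrist"); np.save("w2.npy",im); np.save("w2cal.npy",cal,allow_pickle=True)
save("c_w2",im,None,1.55)
for l,z in dict(dryer=0,selector_grip=.145,pointer_tip=.158).items(): print(l,spot("wrist",l,z,cal))
s=robot.sense(); print(s["time"],s["tool_pos"])
E
```

```text
tray [(0.71, array([0.509 , 0.2944, 0.    ]))]
tray_grip [(0.67, array([0.4314, 0.2951, 0.058 ]))]
panel1 [(0.83, array([0.512 , 0.3211, 0.003 ])), (0.81, array([0.3204, 0.3423, 0.003 ])), (0.81, array([0.3059, 0.1844, 0.003 ]))]
4.975 [0.47016313 0.2897597  0.27996111] [ 0.98457387 -0.37326319 -0.23164192]
dryer [(0.74, array([ 0.5988, -0.0764,  0.    ]))]
selector_grip [(0.61, array([ 0.6834, -0.071 ,  0.145 ])), (0.43, array([ 0.555 , -0.3079,  0.145 ]))]
pointer_tip [(0.66, array([0.6277, 0.2228, 0.158 ])), (0.64, array([ 0.6786, -0.041 ,  0.158 ]))]
6.5667 [ 0.56004742 -0.0690584   0.31995028]
```

View pics/c_w1.png

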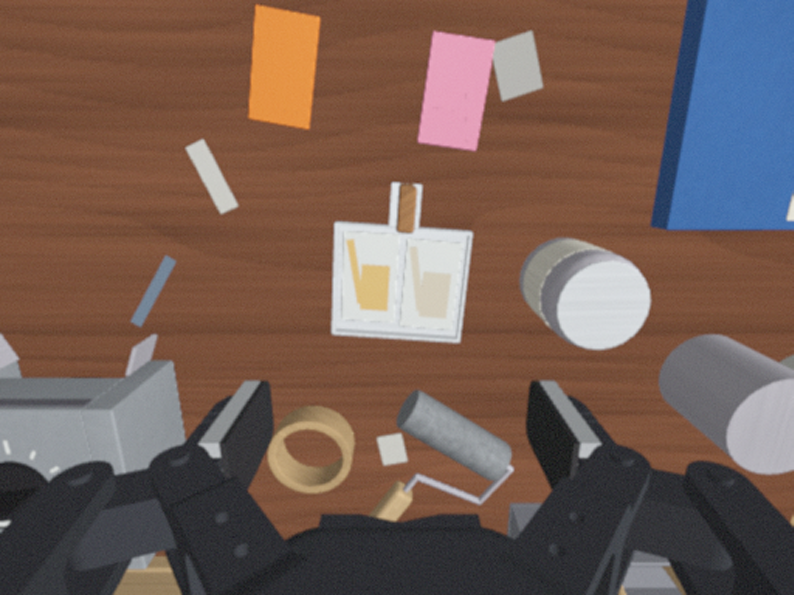

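View pics/c_w2.png

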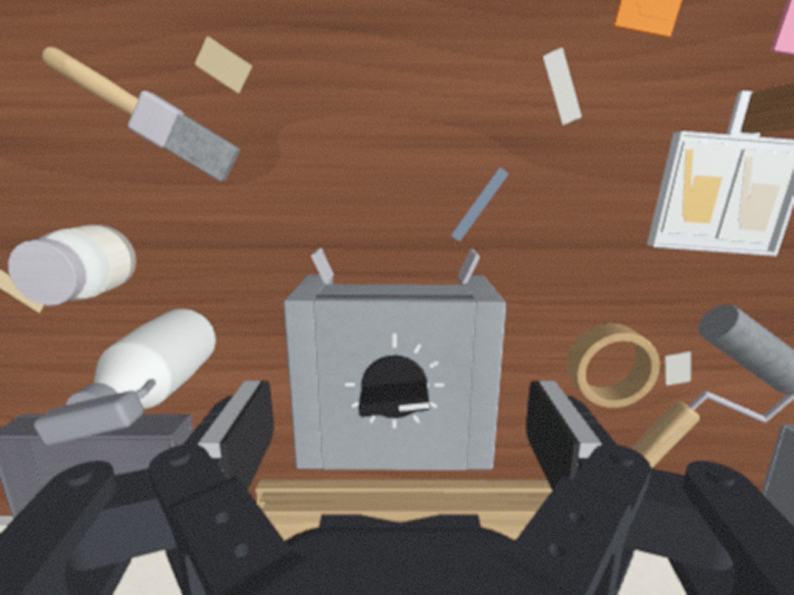

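```bash
python3 - <<'E'
from h import *
a=np.load("w1.npy"); b=np.load("w2.npy")
save("d1",a,(110,230,200,320),5); save("d2",b,(150,310,175,335),4.5)
E
```

```text
(no output)
```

View pics/d1.png

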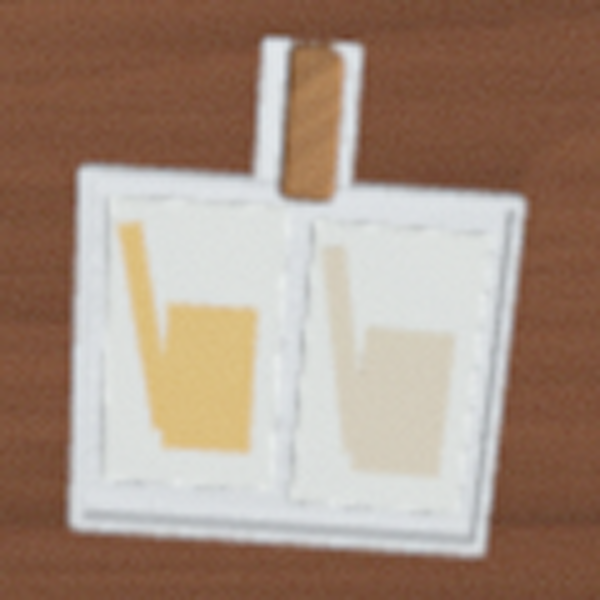

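View pics/d2.png

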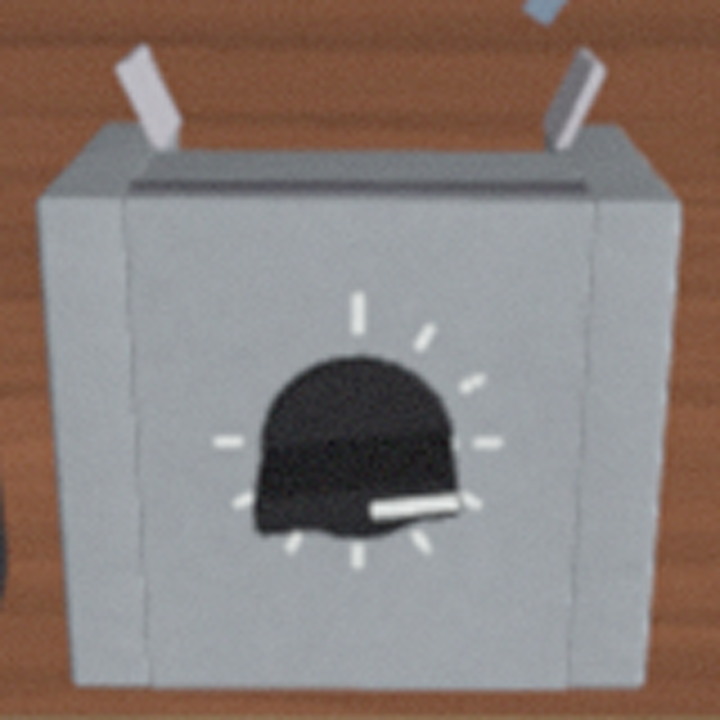

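```bash
cat > m.py <<'E'
from h import *
c1=np.load("w1cal.npy",allow_pickle=True).item(); c2=np.load("w2cal.npy",allow_pickle=True).item()
def f1(u,v,z): return ray("wrist",(v/5+110-.4,u/5+200-.4),z,c1)[:2]
def f2(u,v,z): return ray("wrist",(v/4.5+150-.4,u/4.5+175-.4),z,c2)[:2]
def ang(d): return np.degrees(np.arctan2(d[1],d[0]))
if __name__=="__main__":
    NL,NR,FR,FL=[f1(*p,.014) for p in ((78,164),(526,198),(486,556),(70,530))]
    print("tray corners",NL,NR,FR,FL)
    print("w",np.linalg.norm(NL-NR),np.linalg.norm(FL-FR),"l",np.linalg.norm(NL-FL),np.linalg.norm(NR-FR))
    print("yaw",ang(NR-NL)-90,ang(FR-FL)-90,ang(FL-NL),ang(FR-NR),"c",(NL+NR+FR+FL)/4)
    g=[f1(*p,.082) for p in ((292,44),(342,50),(333,200),(281,196))]
    print("grip top",g,np.mean(g,0),ang(g[2]-g[1]),ang(g[3]-g[0]),np.linalg.norm(g[1]-g[0]),np.linalg.norm(g[3]-g[0]))
    TL,TR,BR,BL=[f2(*p,.112) for p in ((38,198),(681,203),(643,690),(77,686))]
    print("dryer",TL,TR,BR,BL,np.linalg.norm(TR-TL),np.linalg.norm(BR-BL),np.linalg.norm(TL-BL))
    print("yaw",ang(TR-TL)-90,ang(BR-BL)-90,ang(BL-TL),ang(BR-TR),"front mid",(TL+TR)/2,"back",(BL+BR)/2)
    a,b=[f2(*p,.112) for p in ((228,441),(488,441))]; u,d=[f2(*p,.112) for p in ((358,313),(358,555))]
    print("ticks",(a+b)/2,ang(b-a)-90,u,d,ang(d-u))
    p,q=f2(370,511,.158),f2(460,503,.158); print("pointer",p,q,ang(q-p))
    print("cheeks",f2(602,62,.04),f2(117,65,.04),f2(140,45,0))
E
python3 m.py
```

```text
tray corners [0.4432714  0.22533022] [0.45389618 0.36594595] [0.57498104 0.35826925] [0.56546798 0.21720079]
w 0.1410165612520252 0.1413888573057967 l 0.12246669820252472 0.12132796976629094
yaw -4.320998269378137 -3.857943974566467 -3.8061325280044587 -3.627658187229423 c [0.50940415 0.29168655]
grip top [array([0.40546687, 0.2920905 ]), array([0.40696721, 0.30502894]), array([0.44557511, 0.30303809]), array([0.44450911, 0.28916629])] [0.42562957 0.29733096] -2.9518965687589507 -4.283379633582368 0.013025133180508436 0.039151589482455396
dryer [ 0.59949307 -0.17386677] [0.60088086 0.03129418] [0.7848013  0.03094916] [ 0.78328907 -0.17373849] 0.20516563731811627 0.20469323858995708 0.18379604122464488
yaw -0.3875646167821145 -0.4232930173866549 0.03998792699808384 -0.10748092102152133 front mid [ 0.60018697 -0.07128629] back [ 0.78404518 -0.07139466]
ticks [ 0.68514716 -0.07200491] 0.06701779391629259 [ 0.63866666 -0.07192118] [ 0.72918933 -0.07209205] -0.10814889392213117
pointer [ 0.68495025 -0.0678769 ] [ 0.68218503 -0.04058903] 95.78633333082867
cheeks [0.56846179 0.0168484 ] [ 0.56982682 -0.16088398] [ 0.56913033 -0.15944914]
```

Checks: the tray measures 141×122 mm (given 140×120), centred at (0.509,0.292) with yaw -3.9°. Its predicted grip point is within 1 mm of the observed one. The dryer mouth is at (0.600,-0.071) with yaw about 0. The selector axis is 85 mm behind it, with the pointer at about 84°, i.e. click 3.

Possible confusions for the panels (wrist view 1):
- White panels inside the tray, at (372,280) and (432,285): these are the ones I want.
- Pink at (456,90), orange at (284,68) and a grey scrap at (518,65): not wanted.

The close crop d1 confirms the tray with its wooden grip. Now I'll grasp it.

```bash
python3 - <<'E'
from h import *
yaw=np.radians(-3.9); u=np.array([np.cos(yaw),np.sin(yaw)])
g=np.array([.5090,.2917])-.087*u
o=down(np.pi+yaw)
robot.move_ptp([*g,.16],o); robot.movel([*g,.050],rate=.12)
robot.gripper_to(0.0,100); robot.hold(.2)
s=robot.sense(); print(s["time"],s["tool_pos"],s["grip_width"],s["wrist_force"],s["wrist_torque"])
robot.movel([*g,.056],rate=.03); robot.hold(.2)
s=robot.sense(); print(s["time"],s["tool_pos"],s["grip_width"],s["wrist_force"],s["wrist_torque"])
save("e_w",eyes.get_image("wrist"),None,1.5); save("e_s",eyes.get_image("scene"),(130,230,230,340),6)
E
```

```text
10.1667 [0.42220281 0.29761915 0.0499887 ] -0.0015379581502913606 [ 0.25869565  0.48434594 -0.12603215] [0.02265724 0.0050706  0.0019733 ]
10.7167 [0.42216129 0.29758192 0.05595224] 0.0011168795094019166 [-0.0489894   0.09797426 -0.23448101] [ 0.03630234  0.04495569 -0.00360726]
```

View pics/e_w.png

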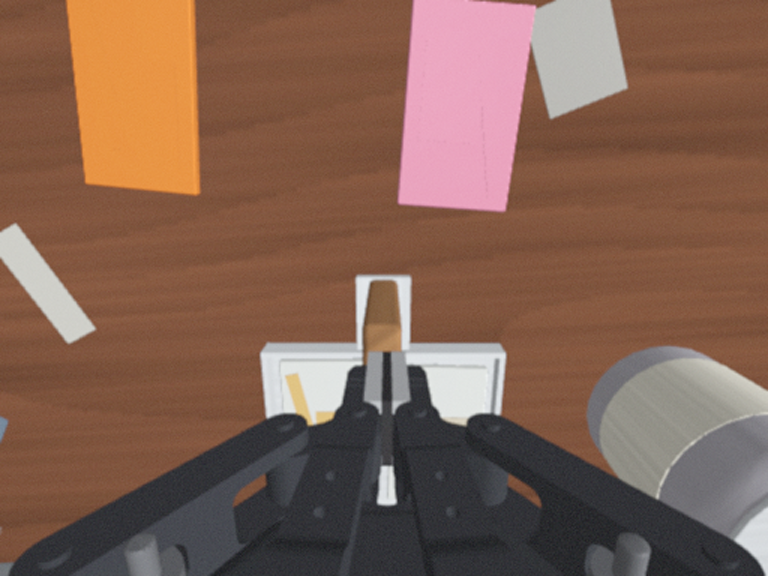

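View pics/e_s.png

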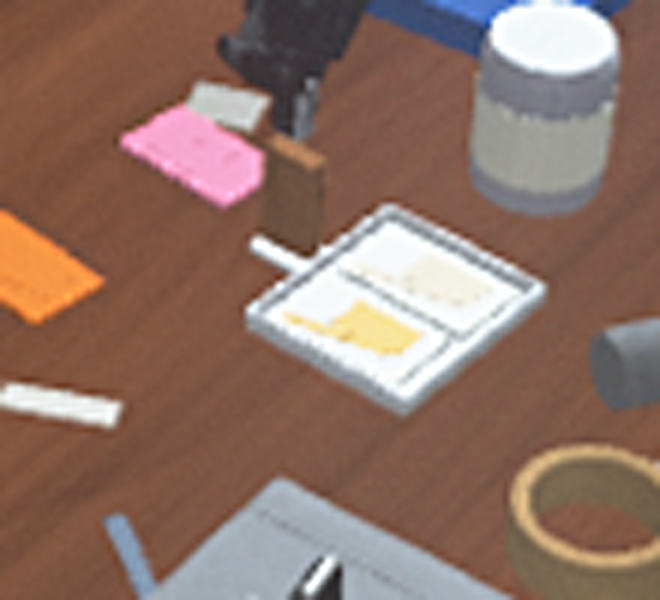

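The gripper shut fully with no wood between the pads. The scene crop shows the tips at or behind the top of the grip. I'll check the geometry before moving again.

```bash
python3 - <<'E'
from h import *
s=robot.sense(); p=s["tool_pos"]; print(p)
im=eyes.get_image("scene"); w=eyes.get_image("wrist").copy(); im=im.copy()
yaw=np.radians(-3.9); u=np.array([np.cos(yaw),np.sin(yaw)]); t0=np.array([.509,.2917]); g=t0-.083*u
for im_,c in ((im,"scene"),(w,"wrist")):
    for X,col in ((p,(255,0,0)),([*g,.082],(0,255,0)),([*g,.009],(0,255,255)),([*t0,.0],(0,0,255)),([*p[:2],.1],(255,255,0))):
        r,cc=proj(c,X); print(c,np.round(X,3),round(r,1),round(cc,1)); cv2.circle(im_,(int(round(cc)),int(round(r))),1,col,-1)
save("f_s",im,(110,230,220,350),6); save("f_w",w,(150,340,160,360),3.5)
E
```

```text
[0.42215577 0.29759562 0.05593601]
scene [0.422 0.298 0.056] 160.1 277.7
scene [0.426 0.297 0.082] 154.8 278.9
scene [0.426 0.297 0.009] 170.6 278.0
scene [0.509 0.292 0.   ] 182.0 295.6
scene [0.422 0.298 0.1  ] 150.3 278.2
wrist [0.422 0.298 0.056] 224.2 254.8
wrist [0.426 0.297 0.082] 247.2 254.5
wrist [0.426 0.297 0.009] 207.3 255.3
wrist [0.509 0.292 0.   ] 285.4 255.5
wrist [0.422 0.298 0.1  ] 256.0 254.1
```

View pics/f_s.png

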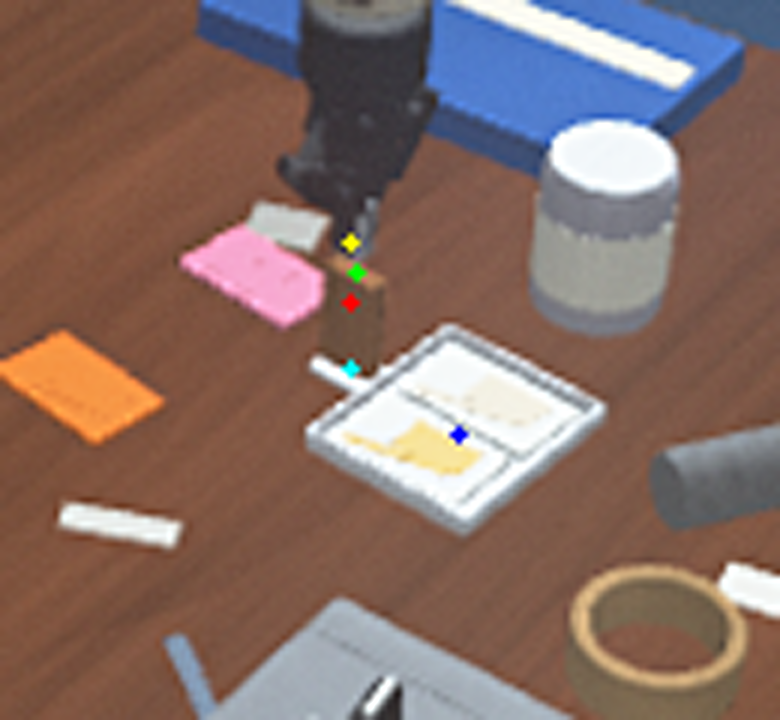

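View pics/f_w.png

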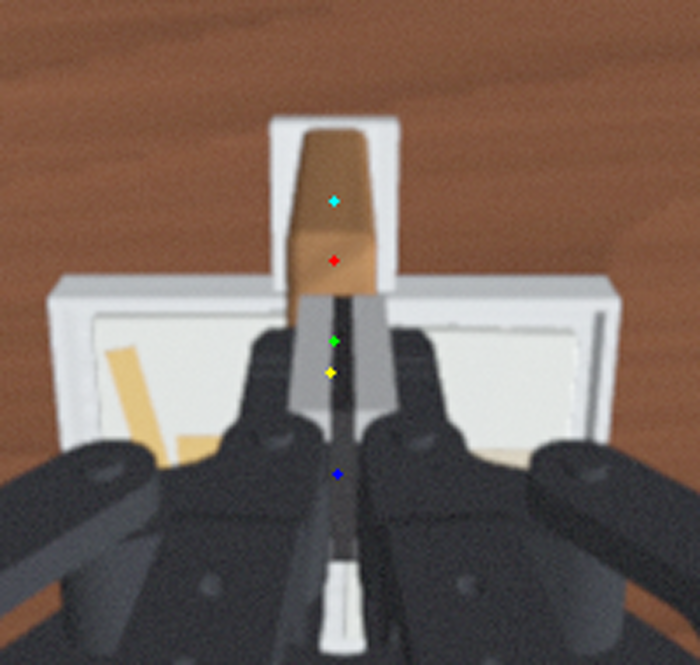

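The wrist and scene views, together with the empty closing, agree that the real fingertips sit about 30 mm behind the reported TCP. I'll calibrate this by a gentle touch on bare table before trusting any height.

```bash
python3 - <<'E'
from h import *
s=robot.sense(); p=s["tool_pos"]
robot.movel([p[0],p[1],.12],rate=.15)
o=down(np.pi+np.radians(-3.9))
xy=[.47,.15]
robot.move_ptp([*xy,.06],o); robot.movel([*xy,.03],rate=.1); robot.hold(.2)
f0=robot.sense()["wrist_force"]; print(f0)
save("g_w",eyes.get_image("wrist"),None,1.5)
im=eyes.get_image("scene"); save("g_s",im,(120,240,180,320),5.5); im=eyes.get_image("top"); save("g_t",im,(150,260,160,300),5.5)
z=.03
while z>-.05:
    z-=.003
    try: robot.movel([*xy,z],rate=.04)
    except robot.MotionError as e: print(z,e); break
    s=robot.sense(); f=s["wrist_force"]-f0
    if f[2]>1.5: print("contact",z,s["tool_pos"],f); break
print(z,s["time"],f)
robot.movel([*xy,z+.04],rate=.1)
for n,X in (("scene",[.47,.15,.03]),("top",[.47,.15,.03])): print(n,proj(n,X),proj(n,[.47,.15,.06]))
E
```

```text
[ 0.08124816 -0.49965359 -0.91352173]
contact 0.027 [0.46988165 0.14994078 0.02682542] [ 0.21458349 -0.00192486  1.82348044]
0.027 13.25 [ 0.21458349 -0.00192486  1.82348044]
scene (np.float64(191.5738257046017), np.float64(264.0894443473812)) (np.float64(184.94520524768626), np.float64(264.313280247324))
top (np.float64(214.91592248728367), np.float64(228.4523788165798)) (np.float64(213.76922465607353), np.float64(227.7936462375886))
```

View pics/g_s.png

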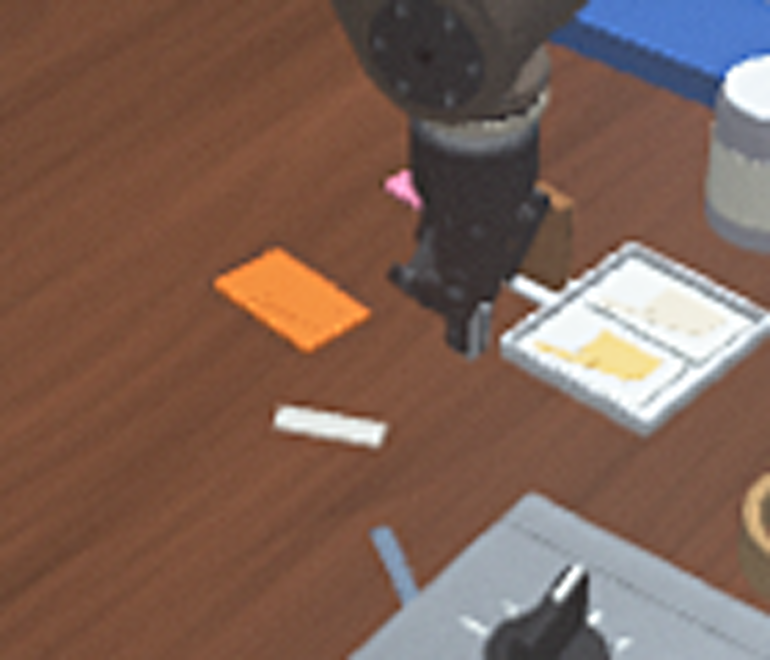

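View pics/g_t.png

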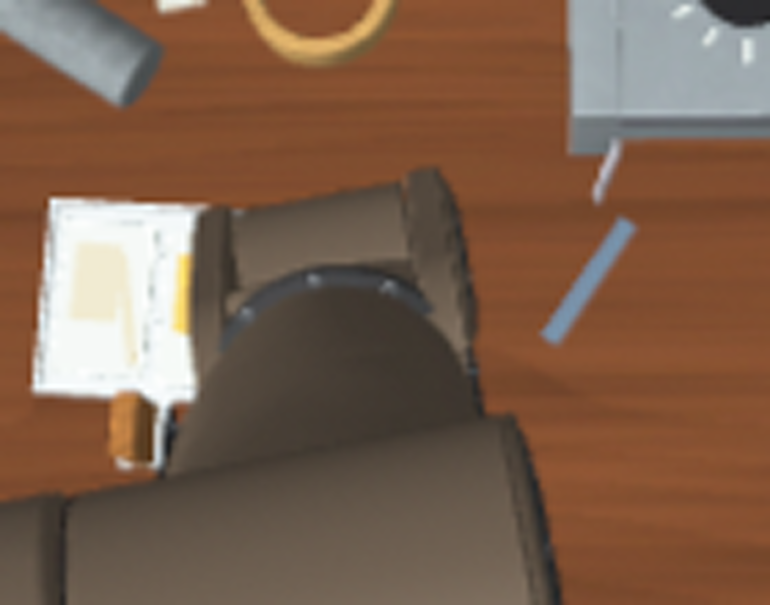

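View pics/g_w.png

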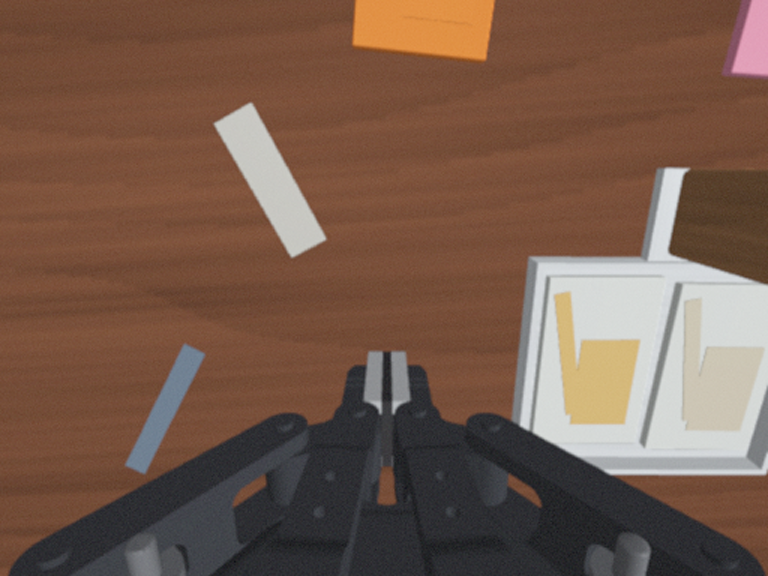

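The 1.8 N reading was motion noise, because the scene view still shows the tip about 30 mm above the table. I'll repeat with settling and a firmer threshold.

```bash
python3 - <<'E'
from h import *
xy=[.47,.15]
robot.movel([*xy,.0],rate=.1); robot.hold(.15)
f0=robot.sense()["wrist_force"]; print(f0)
z=0.
while z>-.045:
    z-=.003 if z>-.021 else .0015
    try: robot.movel([*xy,z],rate=.05)
    except robot.MotionError as e: print(z,e); break
    robot.hold(.05); s=robot.sense(); f=s["wrist_force"]-f0
    print(round(z,4),s["tool_pos"][2].round(4),f.round(1))
    if f[2]>4: break
print(s["time"])
robot.movel([*xy,.02],rate=.15)
E
```

```text
[-0.07774322  0.75077788 -0.0398283 ]
-0.003 -0.003 [ 0.2 -0.4  0.2]
-0.006 -0.0061 [-0.5 -1.   1.4]
-0.009 -0.0091 [ 0.3 -0.4  0.6]
-0.012 -0.0121 [ 1.  -0.4  0.2]
-0.015 -0.0151 [ 0.2 -0.1 -0.4]
-0.018 -0.0181 [ 0.7 -1.5  0.1]
-0.021 -0.0211 [-0.2 -2.   0.1]
-0.024 -0.0241 [-0.4 -0.1  0.5]
-0.0255 -0.0255 [-0.  -0.2  0.7]
-0.027 -0.0271 [-0.1 -0.5  0.3]
-0.0285 -0.0286 [-0.5 -0.6  0. ]
-0.03 -0.03 [-0.  -0.9  0.3]
-0.0315 -0.0315 [-0.2 -0.6  0.3]
-0.033 -0.033 [ 0.3 -0.4  0.1]
-0.0345 -0.0345 [-0.8 -0.4  0. ]
-0.036 -0.0358 [-0.1 -1.5  4.5]
19.5667
```

Contact came at reported z = -0.0353, so the true tips are 35 mm behind the reported TCP. The wrist view shows no lateral offset. I'll apply that correction and grasp again.

```bash
echo 'DZ=-.0353  # command z = tip z + DZ' >> h.py; python3 - <<'E'
from h import *
yaw=np.radians(-3.9); u=np.array([np.cos(yaw),np.sin(yaw)])
g=np.array([.5090,.2917])-.087*u
o=down(np.pi+yaw)
robot.movel([.47,.15,.12+DZ],rate=.2)
robot.gripper_to(.8,100)
robot.move_ptp([*g,.12+DZ],o); robot.movel([*g,.053+DZ],rate=.1)
robot.gripper_to(0.0,100); robot.hold(.2)
s=robot.sense(); print(s["time"],s["tool_pos"],s["grip_width"],s["wrist_force"],s["wrist_torque"])
robot.movel([*g,.063+DZ],rate=.03); robot.hold(.2)
s=robot.sense(); print(s["time"],s["tool_pos"],s["grip_width"],s["wrist_force"],s["wrist_torque"])
save("i_w",eyes.get_image("wrist"),None,1.5); save("i_s",eyes.get_image("scene"),(130,230,230,340),6)
E
```

```text
23.4417 [0.42215765 0.297568   0.01827094] 0.17089177331381844 [-1.46230114 -1.53544105  7.17926143] [-0.35535286  0.240976   -0.17101952]
24.125 [0.42212401 0.297557   0.02753373] 0.16594799142051525 [ 0.56199611  0.18042278 -5.60993784] [ 0.02924954  0.32100774 -0.04382571]
```

View pics/i_w.png

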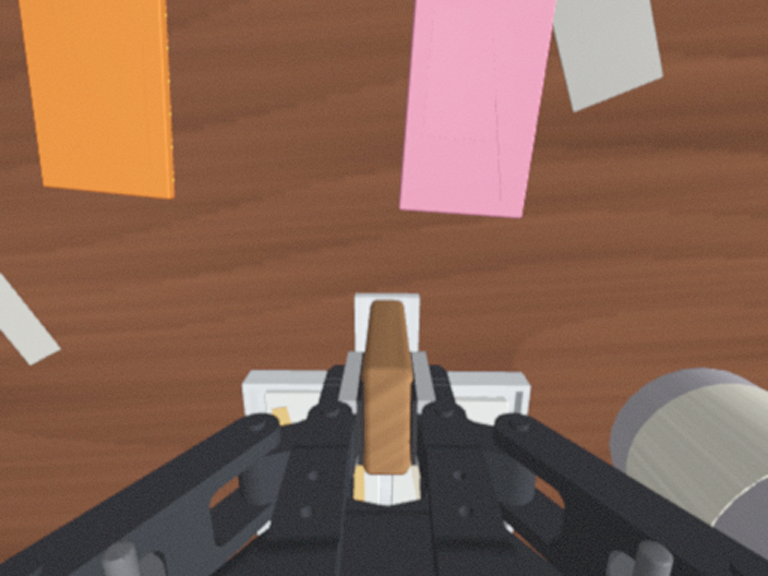

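View pics/i_s.png

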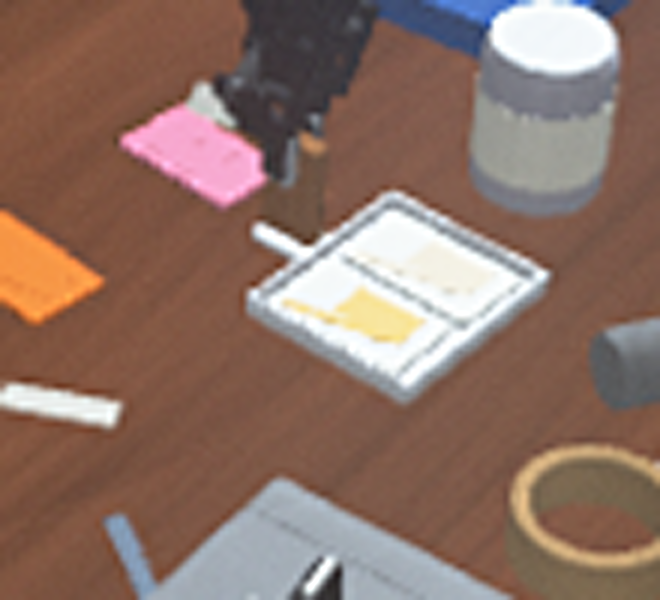

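The tray is held: grip width 0.17, about 5.5 N of weight on the wrist, level, and both panels lying flat. I'll carry it across, clear of the cheeks.

```bash
python3 - <<'E'
from h import *
yaw=np.radians(-3.9); u=np.array([np.cos(yaw),np.sin(yaw)])
g=np.array([.5090,.2917])-.087*u
G=.053+DZ
o=down(np.pi)
for x in (.428,.545,.578): print(x,robot.solve_ik([x,-.0713,G+.02],o) is not None)
robot.movel([*g,G+.055],rate=.08)
robot.movel([.430,-.0713,G+.055],o,rate=.13); robot.hold(.1)
s=robot.sense(); print(s["time"],s["tool_pos"],s["grip_width"],s["wrist_force"],s["wrist_torque"])
cal=eyes.get_calibration("wrist"); im=eyes.get_image("wrist"); np.save("w3.npy",im); np.save("w3cal.npy",cal,allow_pickle=True)
save("j_w",im,None,1.5); save("j_s",eyes.get_image("scene"),(140,310,200,380),4)
E
```

```text
0.428 True
0.545 True
0.578 True
28.0333 [ 0.42998077 -0.07108254  0.0726889 ] 0.16802336370405935 [ 0.50589915  0.33079752 -5.50314055] [-0.04520106  0.36439346 -0.03815457]
```

View pics/j_w.png

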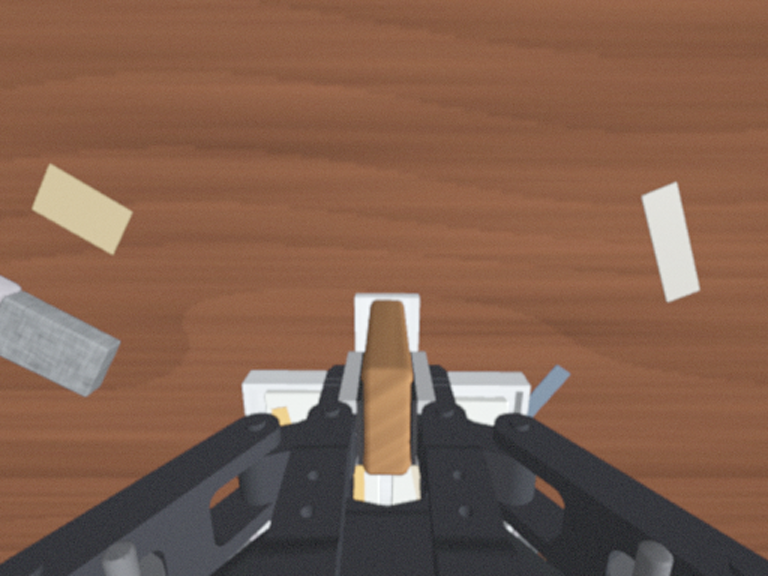

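View pics/j_s.png

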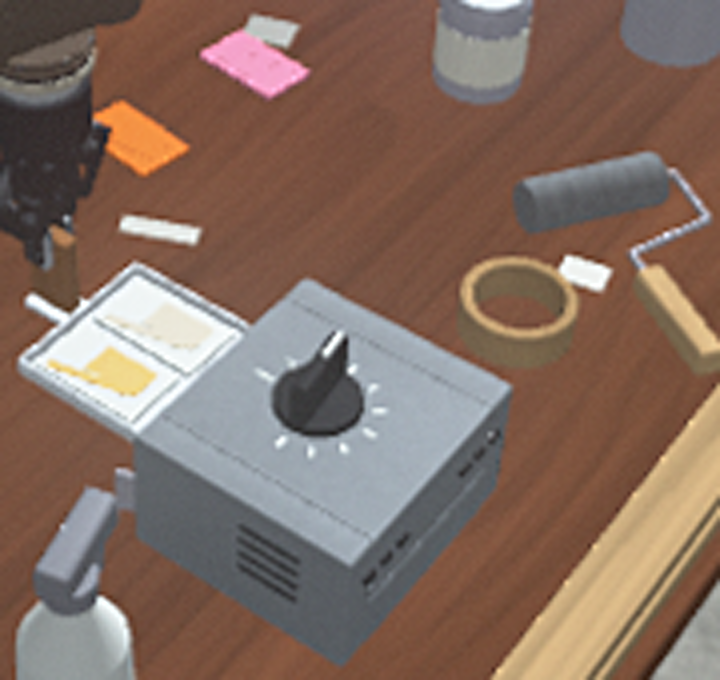

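The tray is centred and square in the gripper: near rim at (244,372)-(529,373), symmetric about cx. The blue stick's tip is under its right edge, so I'll keep it lifted while entering and then set it down inside.

```bash
python3 - <<'E'
from h import *
G=.053+DZ; Y=-.0713
def st(m):
    s=robot.sense(); print(m,round(s["time"],2),s["tool_pos"].round(4),s["wrist_force"].round(1),s["wrist_torque"].round(2)); return s
robot.movel([.430,Y,G+.014],rate=.08); robot.hold(.1); st("low")
x=.430
while x<.545-1e-6:
    x=min(x+.03,.545); robot.movel([x,Y,G+.014],rate=.1); s=st("in")
    if np.hypot(*s["wrist_force"][:2])>8: print("STOP"); break
save("k_s",eyes.get_image("scene"),(140,310,200,380),4); im=eyes.get_image("wrist"); save("k_w",im,None,1.5)
E
```

```text
low 28.9 [ 0.4303 -0.0714  0.0321] [-0.6 -0.  -4.9] [0.05 0.29 0.04]
in 29.35 [ 0.4595 -0.0711  0.0317] [-0.7 -0.2 -4.6] [0.   0.38 0.02]
in 29.8 [ 0.4891 -0.0711  0.0315] [-0.4 -0.4 -5.6] [-0.03  0.35  0.02]
in 30.25 [ 0.519  -0.0711  0.0314] [-0.9 -0.1 -4.9] [0.   0.39 0.05]
in 30.65 [ 0.5441 -0.0711  0.0314] [-0.1 -0.3 -4.2] [0.01 0.37 0.01]
```

View pics/k_s.png

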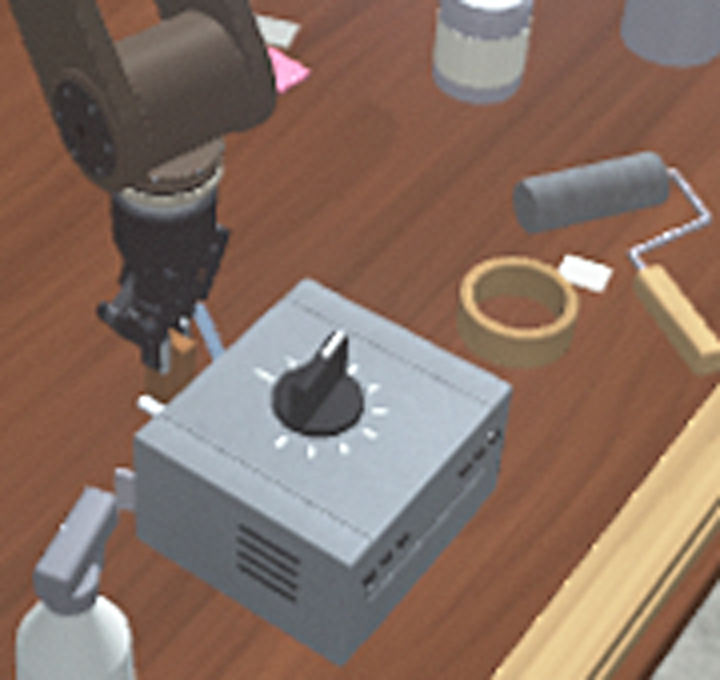

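View pics/k_w.png

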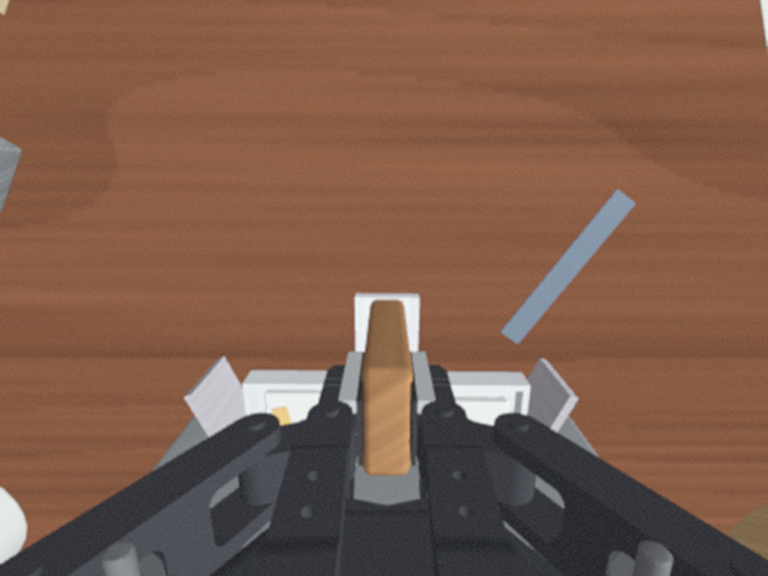

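It entered without contact and the blue stick is clear behind the rim. Now I'll lower it and push to the back.

```bash
python3 - <<'E'
from h import *
G=.053+DZ; Y=-.0713
def st(m):
    s=robot.sense(); print(m,round(s["time"],2),s["tool_pos"].round(4),s["wrist_force"].round(1),s["wrist_torque"].round(2)); return s
robot.movel([.545,Y,G],rate=.04); robot.hold(.1); st("down")
robot.movel([.570,Y,G],rate=.08); st("in"); x=.570
while x<.592:
    x+=.0015; robot.movel([x,Y,G],rate=.05); s=st("push")
    if s["wrist_force"][0]<-12: print("stop felt"); break
robot.hold(.2); st("held")
save("l_w",eyes.get_image("wrist"),None,1.5)
E
```

```text
down 31.35 [ 0.5447 -0.0713  0.0183] [-5.2  0.3 11.3] [ 0.04  0.9  -0.04]
in 31.82 [ 0.5708 -0.0714  0.0183] [-0.5  0.9  6.8] [ 0.13  0.13 -0.01]
push 32.07 [ 0.5709 -0.0714  0.0183] [-7.9  0.3 12.1] [-0.04  1.14  0.08]
push 32.32 [ 0.5716 -0.0713  0.0183] [-11.4  -1.   14.1] [-0.13  1.7  -0.02]
push 32.57 [ 0.573  -0.0712  0.0183] [-11.4  -0.6  15.1] [-0.09  1.66 -0.05]
push 32.82 [ 0.5745 -0.0712  0.0183] [-12.4   0.1  15.5] [-0.06  1.73 -0.04]
stop felt
held 33.02 [ 0.5745 -0.0712  0.0182] [-12.1   0.   14.2] [ 0.    1.7  -0.04]
```

View pics/l_w.png

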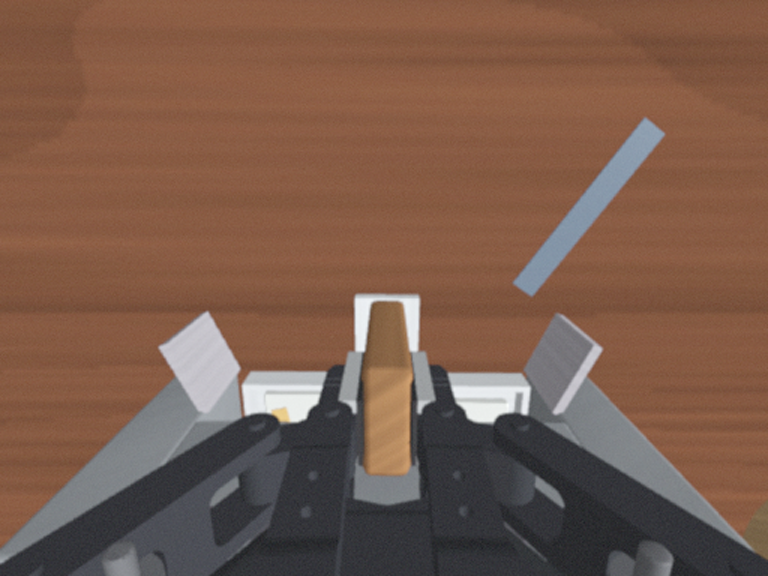

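The force stayed flat at about 12 N while the tray was still moving, so that is friction from my pressing down (about 15 N) and not the back wall. I'll relieve the height and keep pushing until the force clearly rises.

```bash
python3 - <<'E'
from h import *
G=.053+DZ+.0008; Y=-.0713
def st(m):
    s=robot.sense(); print(m,round(s["time"],2),s["tool_pos"].round(4),s["wrist_force"].round(1),s["wrist_torque"].round(2)); return s
x=.5745
robot.movel([x,Y,G],rate=.05); robot.hold(.05); st("relieved")
while x<.592:
    x+=.0015; robot.movel([x,Y,G],rate=.05); s=st("push")
    if s["wrist_force"][0]<-24: print("stop felt"); break
robot.hold(.15); st("held")
save("m_w",eyes.get_image("wrist"),None,1.5)
E
```

```text
relieved 33.37 [ 0.5741 -0.0713  0.0183] [-4.1  0.1  1.5] [-0.11  0.68 -0.02]
push 33.62 [ 0.5754 -0.0712  0.0183] [-7.2  0.2  2.6] [-0.08  0.9   0.01]
push 33.87 [ 0.5752 -0.0712  0.0183] [-15.2  -2.9   7.4] [-0.43  1.95 -0.03]
push 34.12 [ 0.5751 -0.0712  0.0183] [-23.1  -3.   13.1] [-0.74  3.11  0.04]
push 34.37 [ 0.5749 -0.0711  0.0183] [-31.3  -5.3  19. ] [-0.99  4.18  0.02]
stop felt
held 34.52 [ 0.5749 -0.0711  0.0183] [-31.5  -4.6  19.1] [-1.04  4.24  0.05]
```

View pics/m_w.png

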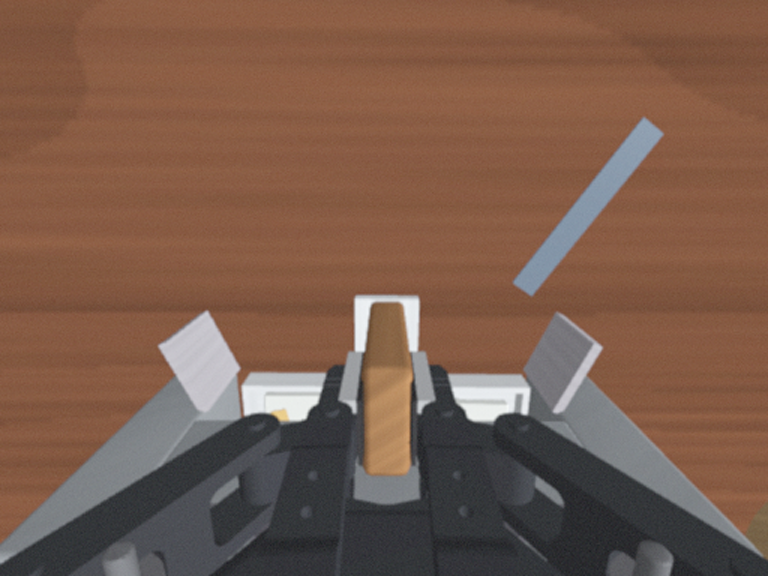

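```bash
python3 - <<'E'
from h import *
c=eyes.get_calibration("wrist")
for n,(u,v,z) in dict(rimL=(246,374,.014),rimR=(528,376,.014),rimbotL=(246,384,.0),footend=(387,297,.006),cheekTL=(207,312,.04),cheekTR=(558,314,.04),cheekbaseL=(205,411,.0),cheekbaseR=(558,412,0)).items():
    print(n,ray("wrist",(v/1.5,u/1.5),z,c).round(4))
robot.gripper_to(.35); robot.hold(.2)
s=robot.sense(); print(s["time"],s["wrist_force"],s["grip_width"])
c=eyes.get_calibration("wrist"); save("n_w",eyes.get_image("wrist"),None,1.5)
E
```

```text
rimL [ 0.5962 -0.1367  0.014 ]
rimR [ 0.5973 -0.001   0.014 ]
rimbotL [ 0.6091 -0.1423  0.    ]
footend [ 0.56  -0.069  0.006]
cheekTL [ 0.5561 -0.14    0.04  ]
cheekTR [ 0.5568 -0.0015  0.04  ]
cheekbaseL [ 0.6251 -0.1655  0.    ]
cheekbaseR [0.6256 0.0222 0.    ]
35.0667 [-0.25983086  0.66179661  0.24053113] 0.35373168488639944
```

View pics/n_w.png

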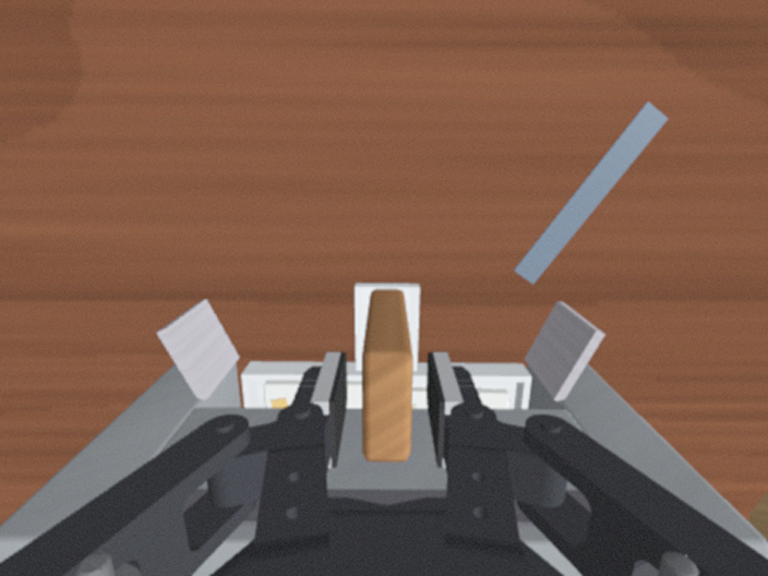

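The stop at x≈0.575 was rigid: force rose linearly with no motion. I've released the grip. Now I'll rise to the earlier calibrated viewpoint and check the tray depth and selector from there.

```bash
python3 - <<'E'
from h import *
p=robot.sense()["tool_pos"]
robot.gripper_to(.7)
robot.movel([p[0],p[1],.15],rate=.2)
robot.move_ptp([.56,-.07,.32],down(np.pi)); robot.hold(.1)
cal=eyes.get_calibration("wrist"); im=eyes.get_image("wrist"); np.save("w4.npy",im); np.save("w4cal.npy",cal,allow_pickle=True)
save("o_w",im,(120,310,165,345),4.2)
print(spot("wrist","tray_grip",.058,cal)); print(robot.sense()["time"])
E
```

```text
[(0.74, array([ 0.5807, -0.0668,  0.058 ])), (0.52, array([0.6656, 0.3054, 0.058 ])), (0.51, array([0.6883, 0.1617, 0.058 ]))]
37.25
```

View pics/o_w.png

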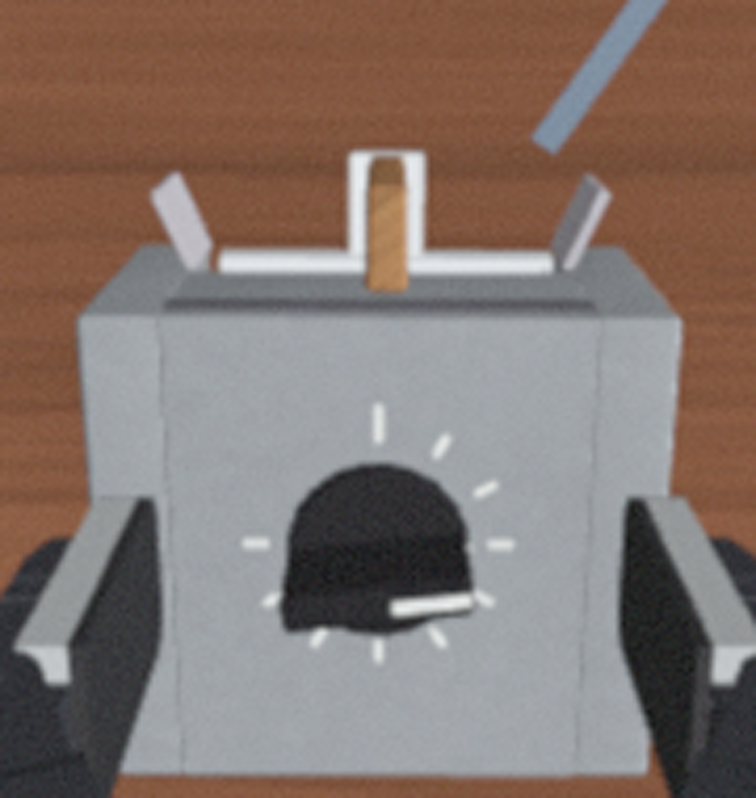

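```bash
python3 - <<'E'
from h import *
c=np.load("w4cal.npy",allow_pickle=True).item()
def f(u,v,z): return ray("wrist",(v/4.2+120-.4,u/4.2+165-.4),z,c)[:2].round(4)
print("grip top near",f(387,186,.082),"far",f(387,290,.082))
print("rim top",f(218,252,.014),f(555,252,.014),"front top edge",f(380,316,.112),"front bottom",f(140,247,0),f(625,247,0))
print("foot end",f(387,151,.006), "expected home: grip", .6+.065-.103,.6+.065-.063)
print("ticks",f(256,544,.112),f(500,544,.112),f(379,650,.112),f(379,423,.112))
p,q=f(391,607,.158),f(471,600,.158); print(p,q,np.degrees(np.arctan2(*(q-p)[::-1])))
for yaw in (np.radians(95.8),np.pi,np.radians(30),np.radians(190)): print(robot.solve_ik([.685,-.0716,.13+DZ],down(yaw)))
E
```

```text
grip top near [ 0.5603 -0.0689] far [ 0.5985 -0.0689]
rim top [ 0.6004 -0.14  ] [0.6004 0.0016] front top edge [ 0.5995 -0.0713] front bottom [ 0.6016 -0.1756] [0.6015 0.0337]
foot end [ 0.5592 -0.069 ] expected home: grip 0.562 0.6020000000000001
ticks [ 0.6854 -0.1162] [ 0.6854 -0.0281] [ 0.729  -0.0719] [ 0.6385 -0.0717]
[ 0.6841 -0.0676] [ 0.6816 -0.0417] 95.51340002866769
[-1.99977063e-01  6.81729081e-01  1.48558208e+00 -4.44089210e-16
  9.74281492e-01 -3.01206160e-01]
[-0.19997706  0.68172908  1.48558208  0.          0.97428149 -1.77077339]
[-1.99977063e-01  6.81729081e-01  1.48558208e+00 -4.44089210e-16
  9.74281492e-01  8.47220488e-01]
[-0.19997706  0.68172908  1.48558208  0.          0.97428149 -1.94530632]
```

The depth reads about 2–3 mm short of home, close to the measurement error. I'll predict the image of the home pose for a sharper comparison.

```bash
python3 - <<'E'
from h import *
c=np.load("w4cal.npy",allow_pickle=True).item()
def pr(X): r,cc=proj("wrist",X,c); return round((cc+.4-165)*4.2), round((r+.4-120)*4.2)
x0=.6005
for n,X in dict(rim0=(x0+.005,-.14,0),rim14=(x0+.005,-.14,.014),rim14in=(x0+.007,-.14,.014),lintel=(x0,-.14,.046),front0=(x0,-.175,0),front112=(x0,-.0713,.112),gn=(x0-.038,-.0713,.082),gf=(x0+.002,-.0713,.082),gn9=(x0-.038,-.0713,.009),foot=(x0-.038,-.0713,.003),back112=(x0+.185,-.0713,.112),tick3=(x0+.085,-.027,.112)).items(): print(n,pr(X))
im=np.load("w4.npy"); col=im[:,225].astype(int).mean(1); print(col[172:200].round())
E
```

```text
rim0 (223, 256)
rim14 (218, 264)
rim14in (219, 268)
lintel (207, 271)
front0 (141, 245)
front112 (380, 319)
gn (380, 192)
gf (381, 301)
gn9 (381, 160)
foot (382, 158)
back112 (381, 778)
tick3 (503, 544)
[ 90.  96.  85.  89.  84.  82. 101. 144. 184. 214. 226. 226. 195. 142.
 119. 120. 123. 123. 119.  98.  87. 104. 126. 149. 163. 168. 164. 165.]
```

Within one picture the tray sits 2–3 mm short relative to the dryer, and the gripper push tended to pitch it. I'll nudge it lightly from behind with shut fingers placed low on the grip, and watch whether it moves.

```bash
python3 - <<'E'
from h import *
Y=-.0703
robot.gripper_to(0.0)
robot.move_ptp([.515,Y,.13+DZ],down(np.pi)); robot.movel([.515,Y,.028+DZ],rate=.15)
robot.movel([.540,Y,.028+DZ],rate=.1); robot.hold(.1)
f0=robot.sense()["wrist_force"]; x=.540; fr=[]
while x<.560:
    x+=.001; robot.movel([x,Y,.028+DZ],rate=.05); s=robot.sense(); f=s["wrist_force"]-f0
    print(round(x,4),s["tool_pos"].round(4),f.round(1))
    if f[0]<-9: break
print(s["time"])
save("p_w",eyes.get_image("wrist"),None,1.5)
robot.movel([.530,Y,.028+DZ],rate=.1)
robot.movel([.530,Y,.15],rate=.25)
robot.move_ptp([.56,-.07,.32],down(np.pi)); robot.hold(.1)
c=eyes.get_calibration("wrist"); im=eyes.get_image("wrist"); np.save("w5.npy",im); np.save("w5cal.npy",c,allow_pickle=True)
save("q_w",im,(120,310,165,345),4.2); print(robot.sense()["time"],im[:,225].astype(int).mean(1)[172:200].round())
E
```

```text
0.541 [ 0.5408 -0.0703 -0.0072] [-0.9  0.5 -0.1]
0.542 [ 0.542  -0.0703 -0.0073] [-0.9  0.1 -0.4]
0.543 [ 0.5431 -0.0703 -0.0073] [-0.6  0.2 -0.1]
0.544 [ 0.5441 -0.0703 -0.0073] [0.3 1.2 0.4]
0.545 [ 0.5451 -0.0703 -0.0073] [-0.3  0.6 -0.1]
0.546 [ 0.546  -0.0703 -0.0073] [-0.5  0.3 -0.6]
0.547 [ 0.546  -0.0701 -0.0074] [-5.8  0.4  2.2]
0.548 [ 0.5458 -0.0699 -0.0077] [-9.7  0.1  2.6]
42.0917
44.1333 [ 92.  97.  91.  91.  85.  86.  97. 131. 181. 209. 229. 231. 214. 162.
 123. 122. 126. 125. 122. 104.  93. 105. 120. 141. 160. 168. 170. 168.]
```

View pics/p_w.png

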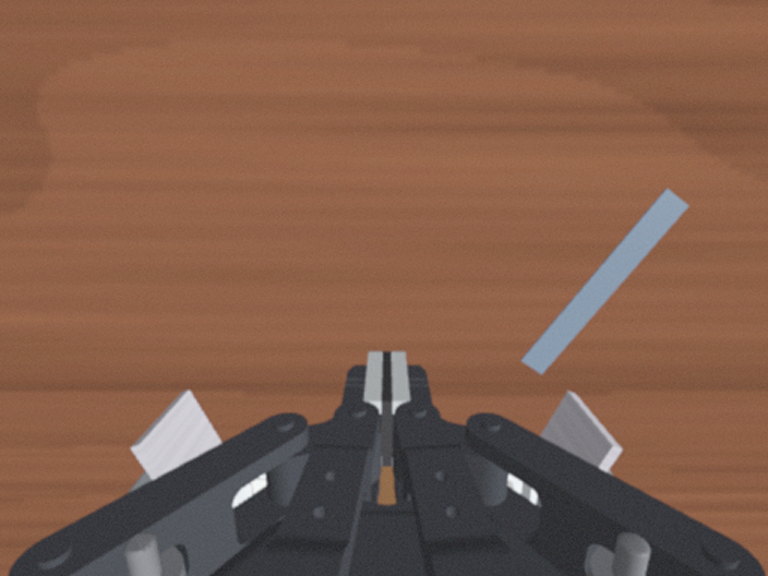

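View pics/q_w.png

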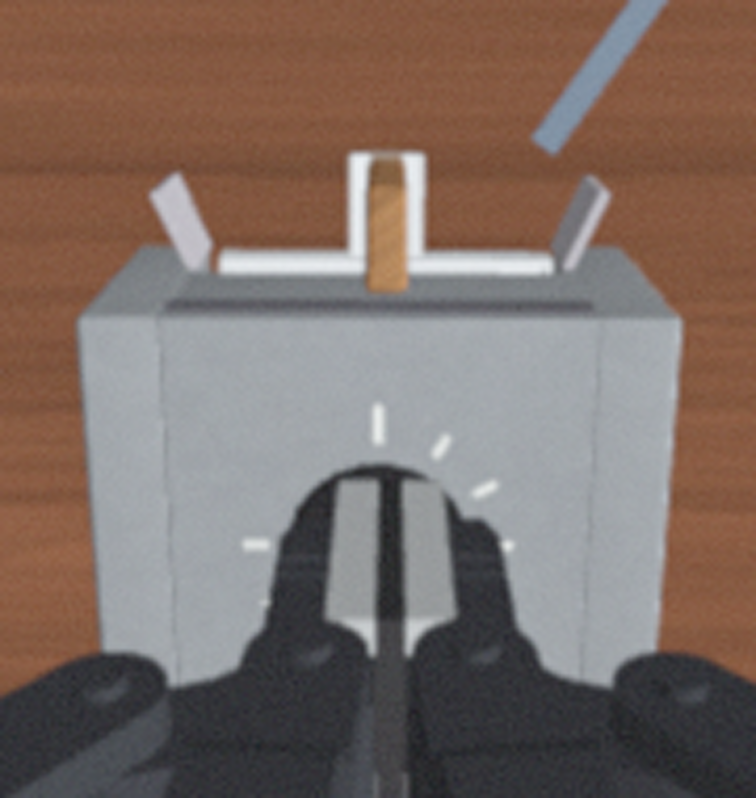

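The nudge met a rigid stop at once, with no further travel, and the rim sits parallel to the mouth with even gaps. So the tray is against the back wall, and the 2–3 mm is measurement bias. Now the selector: I'll grip the bar at its measured 95.5°.

```bash
python3 - <<'E'
from h import *
P=[.685,-.0715]
robot.gripper_to(.6)
o=down(np.radians(95.5))
robot.move_ptp([*P,.20+DZ],o); robot.movel([*P,.132+DZ],rate=.1)
robot.hold(.1); s=robot.sense(); t0=s["wrist_torque"]; print(s["wrist_force"],t0)
save("r_w0",eyes.get_image("wrist"),None,1.5)
robot.gripper_to(0.0,60); robot.hold(.1)
s=robot.sense(); print(s["time"],s["grip_width"],s["q"].round(4),s["tool_pos"].round(4),s["wrist_force"].round(1),s["wrist_torque"].round(3))
save("r_w",eyes.get_image("wrist"),None,1.5)
E
```

```text
[-0.53350699 -0.48546553  0.33976459] [-0.01381517  0.03327552 -0.03384781]
47.5417 0.15300224834500017 [-1.9990e-01  6.7860e-01  1.4846e+00 -1.0000e-04  9.7960e-01 -2.9580e-01] [ 0.6844 -0.0714  0.0972] [-5.3  0.6  5.3] [ 0.008  0.779 -0.033]
```

View pics/r_w.png

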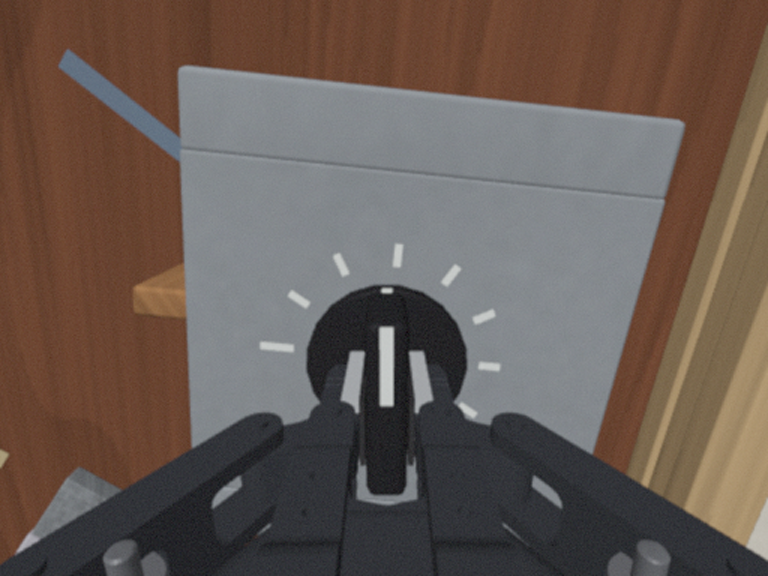

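The bar is gripped, pointer at (386,330) just short of the click-3 tick (398,255). Turning anticlockwise to the end stop.

```bash
python3 - <<'E'
from h import *
P=[.685,-.0715,.132+DZ]
def yawn():
    w,x,y,z=robot.sense()["orientation"]; T=Rn.from_quat([x,y,z,w]).as_matrix(); return np.degrees(np.arctan2(T[1,0],T[0,0]))%360
a=95.5
for a in list(np.arange(110,171,15))+[173,176,178,179.5,181,182.5,184,185.5,187,188.5,190]:
    robot.move_ptp(P,down(np.radians(a))); s=robot.sense()
    print(a,round(s["time"],2),yawn().round(2),s["q"][5].round(4),s["tau"][5].round(3),s["wrist_torque"].round(2),s["wrist_force"].round(1))
    if abs(s["wrist_torque"][2])>.6: print("stop"); break
save("s_w",eyes.get_image("wrist"),None,1.5)
E
```

```text
110 47.94 110.04 -0.5495 -0.38 [-0.08  1.31  0.01] [-9.1 -0.3  7. ]
125 48.3 125.03 -0.8112 -0.374 [-0.39  1.89 -0.05] [-12.6  -3.1   7.8]
140 48.66 140.03 -1.073 -0.38 [-0.73  2.36 -0.05] [-16.2  -4.3   9.3]
155 49.02 155.02 -1.3348 -0.383 [-1.22  2.74 -0.05] [-18.3  -7.2  10.2]
170 49.38 170.02 -1.5967 -0.383 [-1.78  2.96 -0.06] [-20.3 -11.9  10.8]
173 49.62 173.0 -1.6488 -0.238 [-1.88  3.02  0.01] [-20.5 -11.8  11. ]
176 49.88 176.0 -1.7011 -0.237 [-1.99  2.99  0.  ] [-20.4 -13.1  10.7]
178 50.12 177.99 -1.7359 -0.17 [-2.12  3.04  0.02] [-21.2 -12.4  10.6]
179.5 50.38 179.48 -1.762 -0.136 [-2.15  3.05 -0.03] [-20.4 -12.8  10.3]
181 50.62 180.89 -1.7871 -0.964 [-2.17  3.05 -0.87] [-20.5 -13.   10.3]
stop
```

View pics/s_w.png

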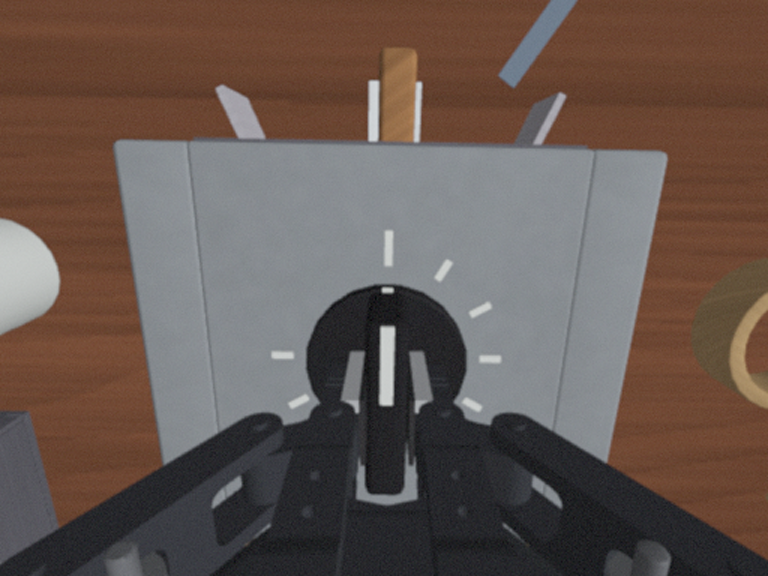

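The end stop was felt at yaw ≈180°, with torque jumping to -0.87 N m and the pointer on the longest tick at (388,248). Now exactly five clicks (150°) clockwise, to yaw 30.5° and no further.

```bash
python3 - <<'E'
from h import *
P=[.685,-.0715,.132+DZ]
def yawn():
    w,x,y,z=robot.sense()["orientation"]; T=Rn.from_quat([x,y,z,w]).as_matrix(); return np.degrees(np.arctan2(T[1,0],T[0,0]))%360
for a in list(range(165,44,-15))+[38,33,30.5]:
    robot.move_ptp(P,down(np.radians(a))); s=robot.sense()
    print(a,round(s["time"],2),yawn().round(2),s["wrist_torque"].round(2),s["wrist_force"].round(1))
robot.hold(.1)
save("t_w",eyes.get_image("wrist"),None,1.5); print(robot.sense()["wrist_torque"])
E
```

```text
165 51.05 164.95 [-1.57  2.89 -0.05] [-19.1 -10.1   9.9]
150 51.41 149.96 [-1.05  2.61 -0.06] [-17.9  -7.4  10. ]
135 51.77 134.96 [-0.61  2.16  0.02] [-15.5  -4.1   9.3]
120 52.12 119.97 [-0.19  1.65  0.01] [-12.7  -0.9   7.5]
105 52.48 104.97 [-0.04  1.12 -0.01] [-8.  -0.2  6.5]
90 52.84 90.24 [0.11 0.72 0.  ] [-4.7  0.9  4.9]
75 53.2 75.41 [0.08 0.08 0.01] [-0.4 -0.6  5.2]
60 53.56 60.44 [-0.21 -0.85 -0.01] [ 5.4 -1.3  3.9]
45 53.92 45.41 [-0.52 -1.29  0.02] [ 9.4 -3.9  1.6]
38 54.17 38.39 [-0.72 -1.49  0.03] [10.4 -3.9  1.2]
33 54.42 33.4 [-0.87 -1.62  0.05] [10.6 -5.3  1.7]
30.5 54.67 30.91 [-0.94 -1.64  0.01] [11.3 -6.6  0.5]
[-0.96461267 -1.57656863  0.09871343]
```

View pics/t_w.png

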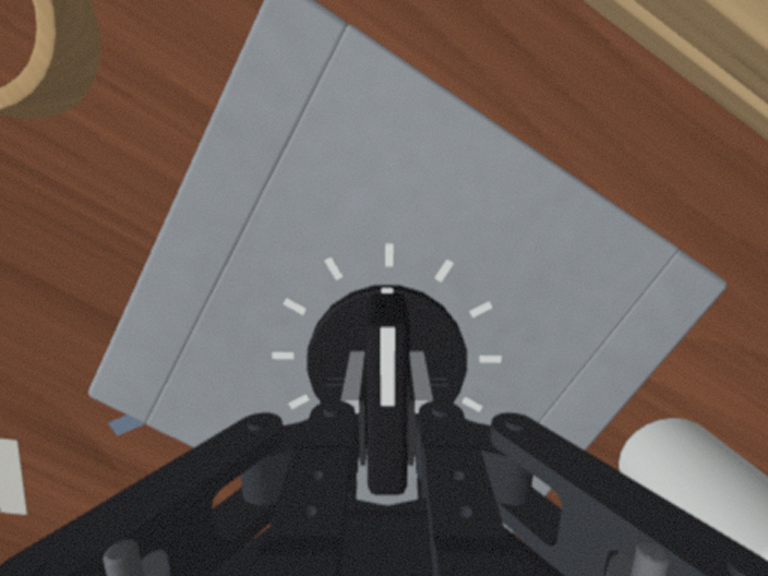

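The pointer is lined up with its tick, (388,365) against (389,255). Releasing and checking.

```bash
python3 - <<'E'
from h import *
p=robot.sense()["tool_pos"]
robot.gripper_to(.6); robot.hold(.1)
robot.movel([p[0],p[1],.21+DZ],rate=.15)
robot.move_ptp([.56,-.07,.32],down(np.pi)); robot.hold(.1)
c=eyes.get_calibration("wrist"); im=eyes.get_image("wrist"); save("u_w",im,(120,310,165,345),4.2)
save("u_top",eyes.get_image("top"),None,1.5); save("u_s",eyes.get_image("scene"),None,1.5); print(robot.sense()["time"])
E
```

```text
58.5417
```

View pics/u_w.png

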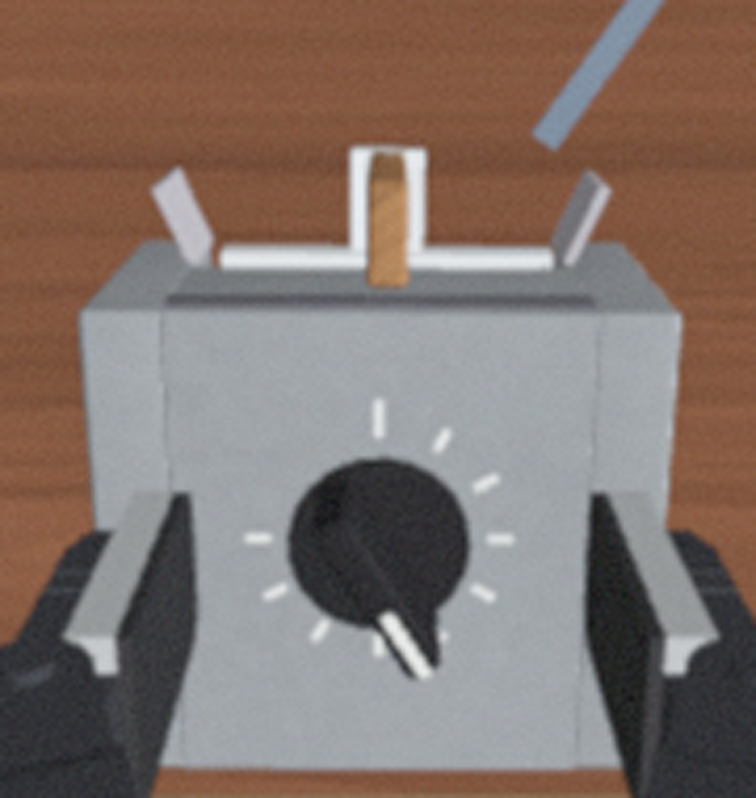

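View pics/u_s.png

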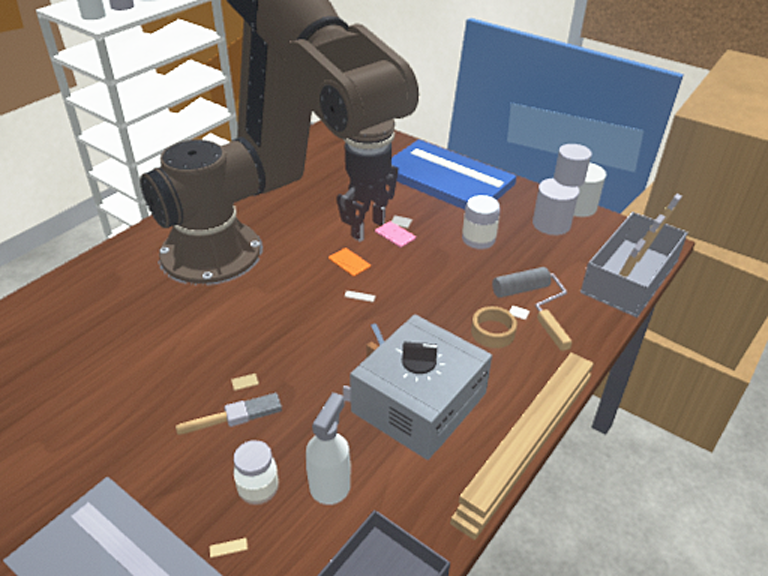

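The selector points at the click-5 tick, the tray sits home, and the bystanders are where they were. Handing in.

```bash
python3 -c "
from workcell import robot
print(robot.close_job(), robot.sense()['time'])"
```

```text
the job is handed in; nothing more can be done
the job is handed in; nothing more can be done
```

The tray is in the dryer against a rigid stop, and the selector was turned to its anticlockwise end stop and then five clicks clockwise. I released it there and handed the job in at about 58.5 s of the 72 s.

- **Gripper offset:** The first grasp closed on nothing. A touch on bare table showed the real fingertips sit 35 mm behind the reported TCP. I corrected every height for this, and the second grasp held.
- **Tray:** I carried it level over the loose blue stick, entered without contact and set it down inside the mouth. I then pushed until the force rose to about 31 N with no further travel. A light nudge from behind met the same rigid stop.
- **Tray depth disagreement:** The picture measurement put the tray 2–3 mm short of the nominal home position. I took this as measurement error because of the hard stop.
- **Panels:** Both lay flat when last clearly seen during the carry. They are mostly hidden inside the dryer, so I could not check them after the final push.
- **Selector:** The end stop was felt at 180°, where the torque jumped to 0.87 N m. From there I turned clockwise to 30.9°, about 149°, with no overshoot. The last wrist view shows the pointer on the click-5 tick.
- **Other things on the table:** The last scene view shows no bystander, look-alike or loose scrap visibly moved.

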